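Close the bearing tin with its nested lids and lift off the dust cover

TASK

Close the steel tin of clean bearing races with the nested pair of lids that waits in the dock: holding the red stem, slide the pair level out of the dock's open end, under its overhanging lips, and lower it (do not drop it) into the tin's mouth until the inner lid sits fully home, keeping the two lids nested. Then let go of the stem, take the green outer cover by its white collar and lift it alone, straight up, leaving the inner lid undisturbed in the tin, until the whole cover is a few centimetres clear above the top of the stem. Finish while still holding the cover level and still in the gripper over the tin, and leave the grease tin, the bushing and the tape roll where they stand.

Things in the scene. Friction and masses are not known exactly. Their poses are not given: they have to be found in the camera images.
- inner_lid: inner lid, aluminium, 0.17-0.35 kg, under the cover at the start. Origin: centre of its underside, z up. Up from there: plug 70 mm dia, 10 mm deep, lower edge chamfered 3 mm; flange 88 mm dia at 10-15 mm; red stem 14 mm dia at 15-67 mm. The stem's top 25 mm stand free above the cover's collar: grip there to carry both lids
- stem_top (a point): centre of the top of the red stem, 67 mm above the inner lid's origin
- outer_cover: green cover, 100 mm dia, 0.12-0.26 kg, resting loose on the inner lid's flange (carried along with it, 3 mm side play). Origin: centre of the skirt's lower edge, z up, 2 mm above the inner lid's origin when nested. Skirt 94 mm inside dia; flat top plate at 13-17 mm; white collar at 17-41 mm, outside dia 40, inside 24 mm, stem through it with 5 mm play all round
- collar (a point): centre of the top end of the cover's white collar, 41 mm above the cover's origin
- tin: open steel tin fixed to the tray, two bearing races inside. Origin: centre of its underside, z up; 60 mm high, outside dia 82, mouth dia 75, foot 94 mm dia. When home, the inner lid's flange lies on the rim, its origin 50 mm above the tin's origin; the plug has 2.5 mm play all round
- dock: lid dock, fixed, grey with aluminium lips, 124 x 130 mm, 35 mm high. Origin: centre of the channel, on its underside; its +x points to the closed end, its open end looks to -x. Floor 6 mm thick, x -61 to 63 mm; channel 110 mm wide; two lips on top of the side walls, x -55 to 61 mm, 29-35 mm high, 68 mm slot between them. The cover's plate lies 4 mm below the lips
- dock_out (a point): point on the dock's centre line, 110 mm from its origin out of the open end, at the floor's height: a lid whose axis is here or farther out is clear of the lips and may be lifted
- grease_tin: green and white grease tin, 67 mm diameter, 38 mm high, bystander; origin at the centre of its underside
- bushing: tan flanged bushing, 44 mm diameter, 28 mm high, bystander; origin at the centre of its underside
- tape_roll: roll of masking tape lying flat, 73 mm diameter, 19 mm high, bystander; origin at the centre of its underside
Mind the look-alikes: they are no part of the job. What is shaped like the outer_cover but blue is not meant.

How it is judged:
On the way, in this order (a step that is already met when the one before it is completed fails the run):
1. the nested lids have been slid out through the dock's open end (x of inner_lid in the frame of dock below -0.09 m and z of outer_cover in the frame of inner_lid below 0.006 m), for 0.1 s.
2. the nested pair is on the tin: inner lid fully home in the mouth, the cover still resting on it (z of inner_lid in the frame of tin between 0.045 and 0.053 m and horizontal distance between inner_lid and tin below 0.006 m and angle between inner_lid's own z axis and vertical below 0.06 rad and z of outer_cover in the frame of inner_lid below 0.006 m), for 0.2 s.
3. the cover alone is lifted off, the inner lid still home (z of inner_lid in the frame of tin between 0.045 and 0.053 m and horizontal distance between inner_lid and tin below 0.006 m and angle between inner_lid's own z axis and vertical below 0.06 rad and z of outer_cover in the frame of tin above 0.122 m), for 0.2 s.
At the end, for the whole second after the job is handed in: inner lid home in the tin (origin 45-53 mm above the tin's, 6 mm of its axis, tilt < 0.06), no finger on it; gripper alone holds the cover, origin > 122 mm above the tin's underside (clear of the stem), within 40 mm of the tin's axis, tilt < 0.2, under 0.03 m/s (all of step 3 and horizontal distance between outer_cover and tin below 0.04 m and angle between outer_cover's own z axis and vertical below 0.2 rad and linear speed of each of outer_cover, inner_lid below 0.03 m/s and contact force between the fingers and outer_cover above 1 N and contact force between the fingers and inner_lid below 0.3 N and contact force between outer_cover and inner_lid below 0.2 N and contact force between outer_cover and tin below 0.2 N); the arm keeps its last pose, push and grip.
It fails at once if the cover is lifted more than 8 mm (10 mm between origins) off the inner lid while the inner lid is not fully home in the tin, or the inner lid is disturbed while the cover is lifted (z of outer_cover in the frame of inner_lid above 0.01 m and not (z of inner_lid in the frame of tin between 0.045 and 0.053 m and horizontal distance between inner_lid and tin below 0.006 m and angle between inner_lid's own z axis and vertical below 0.06 rad)).
It fails at once if the lids are dropped: the inner lid moves faster than 0.3 m/s with no finger on it (a fall of about 5 mm) (linear speed of inner_lid above 0.3 m/s and contact force between the fingers and inner_lid below 0.1 N).
It fails at once if a bystander (grease tin, bushing, tape roll) is moved by more than 20 mm (distance of any of grease_tin, bushing, tape_roll from where it was at the start of the episode above 0.02 m).
It also fails if it takes over 61 s, if anything falls off the work surface, if the arm or the gripper's body presses on something with over 40 N, if the wrist force passes 120 N, or if a joint passes its speed limit or range.

ROBOT

A 6-joint arm with a two-finger parallel gripper is mounted at the origin on a cart in front of the work surface, level with it; the furniture and walls round the work are solid. World frame = base frame: x ahead of the robot, y to its left, z up, the work surface at z = 0. Lengths are in m, angles in rad, forces in N, time in s.
With the tool pointing down it reaches from about 0.35 to 0.875 m from the base axis. Payload 4.2 kg.
Tool frame: the origin (TCP) lies between the finger pads; the fingertips stand robot.tcp_to_tips ahead of it and the grasp point (between the pads) lies 11 mm behind it (robot.tcp_to_tips is the distance from the TCP to the fingertips, in m); z points along the fingers, y is the line along which they close (so a half turn about z gives the same grasp; the last joint's range is limited). The gripper opens to 87 mm and grips with 3 to 60 N. Pads are 19 mm wide; open, the fingers measure 117 mm over their backs; the gripper's body (75 mm by 190 mm) begins 51 mm behind the grasp point.
Start: joints at [1.495, 0.385, 0.008, 0, -1.194, -0.259], TCP at [0.205, 0.59, 0.231] pointing down, gripper open.
Joint ranges: [-3.14, 3.14], [-1.21, 2.06], [-1.07, 1.41], [-3.16, 2.05], [-2.99, -0.16], [-3.1, 3.1]. Speed limits (rad/s): [2.79, 2.79, 3.14, 3.14, 3.14, 3.14].

INTERFACE

Orientations are given as a rotation vector (axis times angle).
In Python, from bench import get_state, camera, camera_info, job, robot gives the robot as it stands.
- The arm moves only by the tool jog_arm, never from a script. Its argument "plan" is a list that holds one entry, the list of rows, each a list of 7 numbers: the turn, a rotation vector about the tool's x, y, z in degrees, then the shift along the tool's x, y, z in cm, then the finger opening in cm, from 0 to 8.7. In form: [[[wx, wy, wz, tx, ty, tz, gripper], ...]]. A call has 1 to 12 rows; each row shifts and turns the commanded pose from where the row before left it, along the tool's axes as they then stand; what a row does not reach is not made up. A row lasts 1/8 s, in which the tool goes at most 62.5 mm and 10.7 degrees, less where a joint would pass 70% of its speed; a pose out of reach is approached as far as the arm can. A call with a gripper value outside its range is refused whole. The fingers move at their own pace and stop on an object; "newtons" is the grip in N (left out, the last holds). Time passes only in rows, so rows that do not move let the fingers close. It gives the time, the measured TCP pose, the force, the opening and the grip force at its end, in the units of the state.
- get_state(): the state, without advancing time (a new reading comes with each control period).
- camera(name): name is "scene" or "side" or "wrist"; returns the picture (400x640x3 uint8, red, green, blue); there is no depth.
- camera_info(name): a dict with "fx", "fy", "cx", "cy" (pixels), "R" (3x3) and "t" (3): a world point X has camera coordinates R X + t. Camera axes: x right, y down, z forward; pixel columns grow to the right and rows downward; lengths in m; the calibration is good to about 2 mm. The wrist camera is an equidistant fisheye: a pixel r from the principal point sees the ray r / f radians off the axis. A picture is of the moment at which its call begins: read the wrist's pose just before it. camera_info takes no time and is no camera call; for the wrist camera it gives the pose at the moment of the call.
- job.hand_in(): hands the job in; it is judged then, once.
The state is a dict: "time_s": time; "joint_positions": joint angles; "qd": joint speeds; "joint_torque": joint torques, N m; "tool_pos": TCP position; "tool_rot": TCP orientation; "force": force on the tool from outside, world axes, zero at the start; "wrist_torque": the same for the moment, N m; "gripper_width": finger opening in m; "gripper_force": force on a finger pad.
Only numpy, scipy, OpenCV 4.12 (cv2) and the standard library are available. Lean on these libraries where they do the work, as an engineer would, in place of code of your own. Each camera call takes 0.05 s, during which the arm holds its last target. There are 200 camera calls.

## Working session

There is one attempt and no reset: what is moved stays moved. The work goes in short steps, Python scripts to look and compute and a tool call to move; the robot and the scene stay as the last step left them, time stands still between calls to the robot, and variables do not carry over. Pictures are saved under pics/ and viewed, at most 10 in all, crops included, and the job is handed in when it is done.

Besides the shell and the picture viewer there is one more tool, called after "Emit:" by a JSON object that holds its "method" and its "body". jog_arm: Moves the arm, as the interface text tells. Its arguments: {"type":"object","properties":{"plan":{"type":"array","items":{"type":"array","items":{"type":"array","items":{"type":"number"}}}},"newtons":{"type":"number"}},"required":["plan"]}

```bash
mkdir -p pics
cat > h.py <<'E'
import numpy as np, cv2
from scipy.spatial.transform import Rotation as Ro
from bench import get_state, camera, camera_info, job, robot
def ray(ci,u,v):
    R=np.array(ci["R"]);t=np.array(ci["t"])
    d=np.array([(u-ci["cx"])/ci["fx"],(v-ci["cy"])/ci["fy"],1.]);return -R.T@t,R.T@d
def onz(ci,u,v,z):
    o,d=ray(ci,u,v);return o+d*(z-o[2])/d[2]
def proj(ci,X):
    c=np.array(ci["R"])@np.array(X)+np.array(ci["t"]);return c[0]/c[2]*ci["fx"]+ci["cx"],c[1]/c[2]*ci["fy"]+ci["cy"]
def save(n,im): cv2.imwrite(n,im[:,:,::-1])
E
python3 - <<'E'
from h import *
s=get_state();print(s);print(robot.tcp_to_tips)
a=camera("scene");b=camera("side");w=camera("wrist")
np.savez("im0.npz",a=a,b=b,w=w)
save("pics/a.png",a);save("pics/b.png",b);save("pics/w.png",w)
for n in("scene","side"):
    c=camera_info(n);print(n,c["fx"],c["cx"],c["cy"],ray(c,c["cx"],c["cy"]))
E
```

```text
{'time_s': 0.0, 'joint_positions': array([ 1.49462182e+00,  3.85558366e-01,  6.63260723e-03, -5.31129903e-04,
       -1.19404132e+00, -2.58566121e-01]), 'qd': array([-0.00059751, -0.00022672,  0.00024192,  0.00188299,  0.00082114,
        0.00028139]), 'joint_torque': array([ 6.05781370e-04, -3.90665138e+01,  1.87402081e+01,  4.21963155e+00,
        1.09805490e-02, -1.95254538e-04]), 'tool_pos': array([0.2051275 , 0.58974478, 0.22945641]), 'tool_rot': array([ 3.09546570e+00, -5.23293526e-01, -4.61372584e-04]), 'force': array([-0.66304334,  0.24077534,  0.14666061]), 'wrist_torque': array([ 0.00821181, -0.02059681, -0.01336792]), 'gripper_force': 0.0, 'gripper_width': 0.08687528903616606}
0.008
scene 370.8889520364982 322.26414548195015 198.76803514486738 (array([ 0.28128   , -0.55906213,  0.81602555]), array([ 0.26542664,  0.6316693 , -0.72838355]))
side 370.49742930888806 321.89427872709484 200.3037703957024 (array([ 0.39166818, -0.74849926,  0.62898627]), array([ 0.15221394,  0.82118084, -0.54999359]))
```

View pics/a.png

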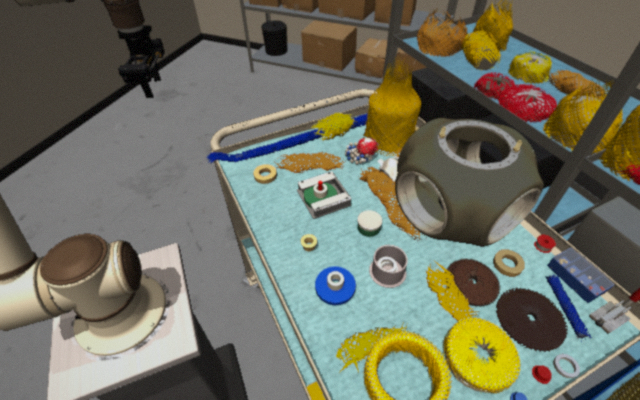

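View pics/b.png

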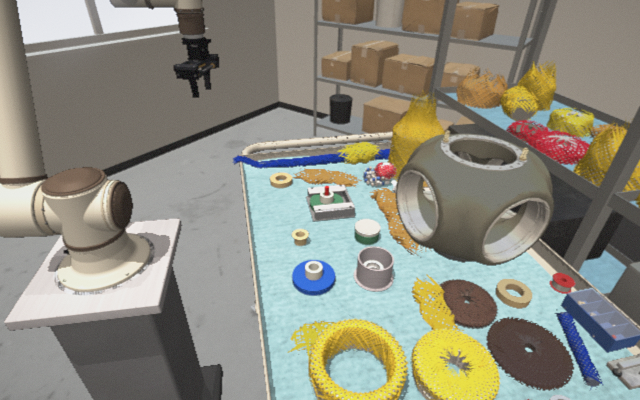

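The scene view shows the dock with a red stem at (320,185), the tin at (388,265), a blue look-alike cover at (336,285), the grease tin at (369,222), the bushing at (309,242), and tape-like rings at (264,173) and (508,262). In the side view the stem is at (327,190), the tin at (375,268) and the blue cover at (314,276).

Things that could be mistaken for the target (scene pixels):
- Stem: red objects at (365,147), (545,240) and (541,373).
- Cover: the blue one at (336,285).

I choose the green cover with the red stem in the dock at (320,190), and will check it in a close crop.

Run:
```python
from h import *
d=np.load("im0.npz");a,b=d["a"],d["b"]
def cr(im,x,y,w=80,h=60,k=5): return cv2.resize(im[y:y+h,x:x+w],None,fx=k,fy=k,interpolation=cv2.INTER_CUBIC)
t=np.hstack([cr(a,285,160),cr(b,290,170)]);u=np.hstack([cr(a,350,235),cr(b,335,238)])
save("pics/crop.png",np.vstack([t,u]))
# red stem
for n,im,x,y in(("scene",a,285,160),("side",b,290,170)):
    h=cv2.cvtColor(im[y:y+60,x:x+80],cv2.COLOR_RGB2HSV)
    m=(((h[...,0]<8)|(h[...,0]>172))&(h[...,1]>140)&(h[...,2]>90)).astype(np.uint8)
    k,l,st,ce=cv2.connectedComponentsWithStats(m)
    for i in range(1,k):
        if st[i,4]>8: print(n,st[i]+[x,y,0,0,0],ce[i]+[x,y])
```

```text
scene [318 181   5   9  29] [319.89655172 185.20689655]
side [325 186   4   9  26] [326.5        190.46153846]
```

View pics/crop.png

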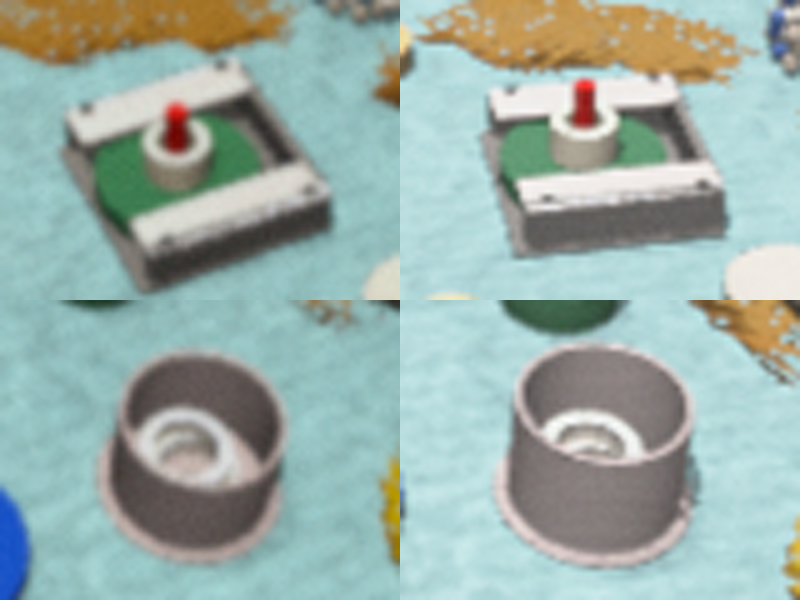

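View pics/w.png

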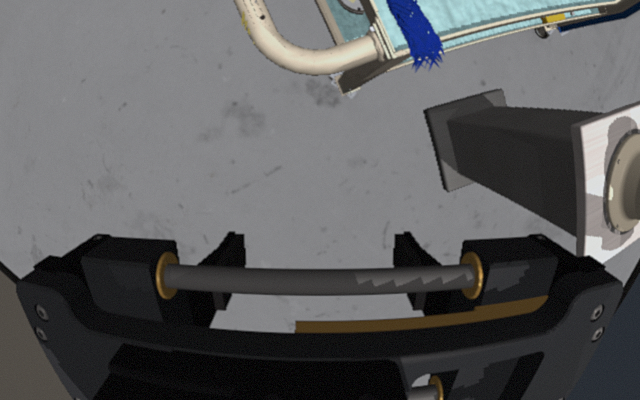

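The crop confirms it: the green cover with white collar and red stem sits in the dock, and the dock's open end looks to the left of the image. The tin is empty apart from the races. Next, positions.

Run:
```python
from h import *
S={"scene":(285,160,350,235),"side":(290,170,335,238)}
P={"scene":dict(stem=(177,107),fl=[(67,115),(235,62),(250,95),(75,145)],nl=[(132,215),(300,165),(325,190),(150,250)],rim=(118,287,50,190)),
"side":dict(stem=(186,86),fl=[(88,90),(270,75),(278,103),(97,122)],nl=[(118,180),(318,163),(325,185),(128,208)],rim=(112,294,43,165))}
for n in P:
    ci=camera_info(n);x,y,x2,y2=S[n];q=P[n]
    f=lambda p,x,y,z:onz(ci,(p[0]+.5)/5-.5+x,(p[1]+.5)/5-.5+y,z)[:2]
    print(n,"stem",f(q["stem"],x,y,.073))
    fl=[f(p,x,y,.035) for p in q["fl"]];nl=[f(p,x,y,.035) for p in q["nl"]]
    print(np.round(fl,3).tolist(),np.round(nl,3).tolist(),"mean",np.mean(fl+nl,0))
    for e in(fl,nl):
        for i,j in((0,1),(3,2)): v=e[j]-e[i];print(np.hypot(*v),np.degrees(np.arctan2(v[1],v[0])))
    # tin rim: fit projected circle to extremes
    from scipy.optimize import least_squares
    th=np.linspace(0,2*np.pi,200)
    L,Rr,T,B=q["rim"]
    tgt=np.array([(L+.5)/5-.5+x2,(Rr+.5)/5-.5+x2,(T+.5)/5-.5+y2,(B+.5)/5-.5+y2])
    c0=f(((L+Rr)/2,(T+B)/2),x2,y2,.06);print("rim centre",c0)
    pr=np.array([proj(ci,(c0[0]+.041*np.cos(a),c0[1]+.041*np.sin(a),.06)) for a in th])
    print("extremes",tgt,pr[:,0].min(),pr[:,0].max(),pr[:,1].min(),pr[:,1].max())
    for nm,(u,v) in (dict(grease=(369,217),bush=(309,239),tape1=(264,172),tape2=(508,260),blue=(336,280)) if n=="scene" else dict(grease=(367,226),bush=(300,235),blue=(314,268))).items(): print(nm,onz(ci,u,v,.03)[:2])
```

```text
scene stem [0.57370403 0.1525013 ]
[[0.525, 0.209], [0.637, 0.211], [0.634, 0.181], [0.52, 0.183]] [[0.53, 0.117], [0.636, 0.115], [0.64, 0.091], [0.53, 0.088]] mean [0.58157244 0.14950795]
0.11219232883184545 1.267293944450683
0.11307463844091807 -1.2091660422679749
0.10544945075040645 -1.2525382357569912
0.11075164037118748 1.323888651867374
rim centre [ 0.62932237 -0.15231043]
extremes [373.2 407.  244.6 272.6] 373.11992137831345 407.21931972582354 244.85444463235336 273.2307497831969
grease [0.65942918 0.00688936]
bush [0.47819837 0.00245941]
tape1 [0.44587514 0.30083607]
tape2 [ 0.91214622 -0.25718306]
blue [ 0.49227073 -0.13790703]
side stem [0.57166055 0.14950529]
[[0.523, 0.215], [0.638, 0.217], [0.636, 0.183], [0.524, 0.178]] [[0.527, 0.115], [0.644, 0.116], [0.643, 0.093], [0.528, 0.087]] mean [0.58294213 0.15026524]
0.11491042179827377 0.9106642530882658
0.11235056703247315 2.9422897906897623
0.11744778596606835 0.33676600898740505
0.11481958595834686 3.154074122712191
rim centre [ 0.62793869 -0.1518275 ]
extremes [357.  393.4 246.2 270.6] 357.0573049004888 393.5020250524706 246.54875007874887 271.2581484678317
grease [0.65544139 0.00576994]
bush [ 0.47413714 -0.00581763]
blue [ 0.49125674 -0.13047716]
```

Emit:
{"method": "jog_arm", "body": {"plan": [[[0,0,-9.6,0,0,0,8.7],[0,0,-9.6,0,0,0,8.7],[0,0,0,3.6,4.3,0.6,8.7],[0,0,0,3.6,4.3,0.6,8.7],[0,0,0,3.6,4.3,0.6,8.7],[0,0,0,3.6,4.3,0.6,8.7],[0,0,0,3.6,4.3,0.6,8.7],[0,0,0,3.6,4.3,0.6,8.7],[0,0,0,3.6,4.3,0.6,8.7],[0,0,0,3.6,4.3,0.6,8.7],[0,0,0,3.6,4.3,0.6,8.7],[0,0,0,3.6,4.3,0.6,8.7]]]}}

```text
time_s: 1.65
tool_pos: [0.5664, 0.1589, 0.1702]
tool_rot: [3.142, 0.001, -0.0]
force: [0.1, 0.7, 0.2]
gripper_width: 0.0871
gripper_force: 0.0
```

Run:
```python
from h import *
s=get_state();print(s["tool_pos"],Ro.from_rotvec(s["tool_rot"]).as_matrix().round(3),s["qd"].round(3))
ci=camera_info("wrist");w=camera("wrist");save("pics/w2.png",w);np.savez("w2.npz",w=w,**{k:ci[k] for k in ci if k in("fx","fy","cx","cy","R","t")})
print(ci, -np.array(ci["R"]).T@np.array(ci["t"]))
```

```text
[0.56637836 0.15885564 0.17021399] [[ 1.  0. -0.]
 [ 0. -1. -0.]
 [-0.  0. -1.]] [-0.802  0.317  0.355  0.002 -0.032  0.798]
{'fx': 309.70691628693146, 'fy': 309.70691628693146, 'cx': 318.9744454455254, 'cy': 199.9662013184586, 'R': array([[ 8.80283741e-04, -9.99999430e-01, -6.03633647e-04],
       [-9.59961193e-01, -1.01413542e-03,  2.80131183e-01],
       [-2.80131635e-01,  3.32869950e-04, -9.59961539e-01]]), 't': array([0.15908808, 0.52713554, 0.49197591])} [0.64370764 0.15945881 0.32470688]
```

View pics/w2.png

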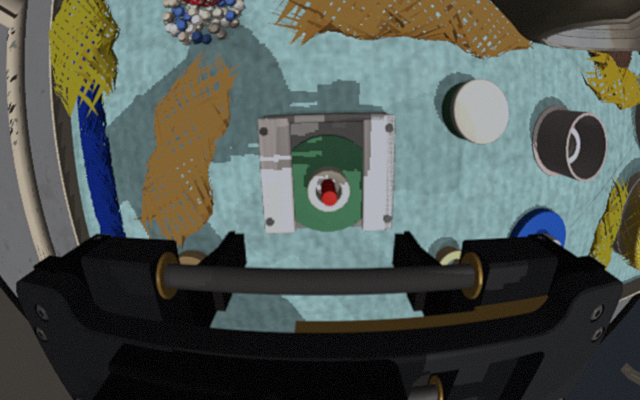

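The wrist view shows the red stem top at about (330,198), the dock's lips at left and right (265–385), and the tin at (572,143). I'll measure from a still picture by colour mask.

```bash
cat >> h.py <<'E'
def wz(ci,u,v,z):
    R=np.array(ci["R"]);t=np.array(ci["t"]);x,y=(u-ci["cx"])/ci["fx"],(v-ci["cy"])/ci["fy"];r=np.hypot(x,y)
    s=np.sin(r)/r if r>1e-9 else 1
    d=R.T@np.array([x*s,y*s,np.cos(r)]);o=-R.T@t;return (o+d*(z-o[2])/d[2])[:2]
def redmask(im):
    h=cv2.cvtColor(im,cv2.COLOR_RGB2HSV)
    return ((((h[...,0]<8)|(h[...,0]>172))&(h[...,1]>140)&(h[...,2]>90))*255).astype(np.uint8)
E
python3 - <<'E'
from h import *
camera("wrist")
s=get_state();ci=camera_info("wrist");w=camera("wrist");print(s["tool_pos"],abs(s["qd"]).max())
m=redmask(w)[150:260,280:390];m=m.astype(bool);vs,us=np.nonzero(m);us+=280;vs+=150
print(us.min(),us.max(),vs.min(),vs.max(),[wz(ci,u,v,.073) for u,v in((us.mean(),vs.max()),)])
# bright red = lit top
t=m&(w[150:260,280:390,0]>195);vs,us=np.nonzero(t);print(len(us),us.mean()+280,vs.mean()+150,wz(ci,us.mean()+280,vs.mean()+150,.073))
big=np.hstack([cv2.resize(w[170:230,290:370],None,fx=5,fy=5,interpolation=2),cv2.resize(w[100:190,525:625],None,fx=4,fy=3.3334,interpolation=2)[:300]])
save("pics/c2.png",big)
# dock lips: bright
g=w.min(2)[100:240,250:400];l=(g>165).astype(np.uint8)
k,lb,st,ce=cv2.connectedComponentsWithStats(l)
for i in range(1,k):
    if st[i,4]>500:
        c=cv2.findContours((lb==i).astype(np.uint8),0,1)[0][0];r=cv2.boxPoints(cv2.minAreaRect(c))+[250,100]
        print("lip",[wz(ci,*p,.035).round(4).tolist() for p in r])
E
```

```text
[0.5672861  0.15632272 0.16899524] 0.0703596087906542
318 334 192 206 [array([0.56602021, 0.15096519])]
0 nan nan [nan nan]
lip [[0.5284, 0.1147], [0.6415, 0.1154], [0.6417, 0.0884], [0.5272, 0.0853]]
lip [[0.5911, 0.2151], [0.5925, 0.1872], [0.526, 0.1851], [0.5238, 0.2148]]<stdin>:7: RuntimeWarning: Mean of empty slice.
  ret = ret.dtype.type(ret / rcount)
```

View pics/c2.png

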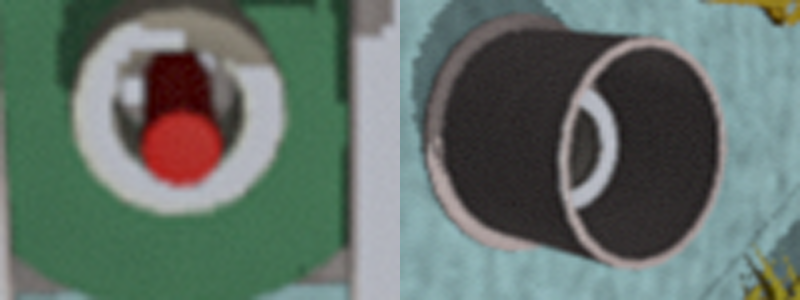

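Stem top (red disc) is at pixel (325.8,199.2); the tin's rim spans about 564.5–605.4 in u and 111–180 in v.

Run:
```python
from h import *
ci=camera_info("wrist")
print(wz(ci,325.8,199.2,.073),wz(ci,585,145.6,.06))
L=[wz(ci,564.5,143,.06),wz(ci,605.4,146,.06),wz(ci,586,111,.06),wz(ci,582,180,.06)]
print(L,np.linalg.norm(L[0]-L[1]),np.linalg.norm(L[2]-L[3]),np.mean(L,0))
print(get_state()["tool_pos"])
```

```text
[0.57085562 0.15278071] [ 0.62958091 -0.14403831]
[array([ 0.62938981, -0.1065969 ]), array([ 0.63278065, -0.18680973]), array([ 0.66905686, -0.14095123]), array([ 0.58933643, -0.14696658])] 0.08028447085950897 0.0799470492728646 [ 0.63014094 -0.14533111]
[0.56620606 0.15797431 0.16931721]
```

Emit:
{"method": "jog_arm", "body": {"plan": [[[0,0,0,0.55,0.6,1.0,8.7],[0,0,0,0,0,2.5,8.7],[0,0,0,0,0,2.5,8.7],[0,0,0,0,0,2.0,8.7],[0,0,0,0,0,1.4,8.7],[0,0,0,0,0,0,8.7],[0,0,0,0,0,0,8.7],[0,0,0,0,0,0,8.7]]]}}

```text
time_s: 2.8
tool_pos: [0.5715, 0.1548, 0.0775]
tool_rot: [-3.141, -0.001, -0.003]
force: [0.3, -0.1, 1.0]
gripper_width: 0.0871
gripper_force: 0.0
```

Run:
```python
from h import *
s=get_state();ci=camera_info("wrist");w=camera("wrist");print(s["tool_pos"],abs(s["qd"]).max())
save("pics/w3.png",w[100:400,80:640]);
```

```text
[0.57151299 0.15477973 0.07752342] 0.004535619494386928
```

View pics/w3.png

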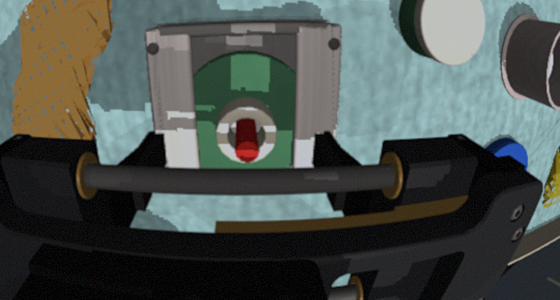

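The stem top is at crop (248,154), which is full-frame (328,254), about midway between the fingers.

Run:
```python
from h import *
print(wz(camera_info("wrist"),328,254,.073))
```

```text
[0.57034045 0.15015882]
```

Emit:
{"method": "jog_arm", "body": {"plan": [[[0,0,0,0,0.35,0,8.7],[0,0,0,0,0,1.0,8.7],[0,0,0,0,0,0.7,8.7],[0,0,0,0,0,0,5.0],[0,0,0,0,0,0,3.0],[0,0,0,0,0,0,2.0],[0,0,0,0,0,0,1.0],[0,0,0,0,0,0,1.0],[0,0,0,0,0,0,1.0],[0,0,0,0,0,0,1.0],[0,0,0,0,0,0,1.0]]], "newtons": 30}}

```text
time_s: 4.22
tool_pos: [0.5709, 0.1509, 0.0595]
tool_rot: [3.142, 0.001, -0.0]
force: [-0.0, -0.3, 0.1]
gripper_width: 0.0154
gripper_force: 0.0
```

Emit:
{"method": "jog_arm", "body": {"plan": [[[0,0,0,0,0,0,0.5],[0,0,0,0,0,0,0.5],[0,0,0,0,0,0,0.5],[0,0,0,0,0,-0.15,0.5],[0,0,0,0,0,0,0.5],[0,0,0,0,0,0,0.5]]], "newtons": 30}}

```text
time_s: 4.97
tool_pos: [0.5706, 0.151, 0.0606]
tool_rot: [3.141, 0.0, -0.001]
force: [-0.1, 0.3, -3.5]
gripper_width: 0.0132
gripper_force: 30.3
```

Emit:
{"method": "jog_arm", "body": {"plan": [[[0,0,0,-0.5,0,0,0.5],[0,0,0,-1.0,0,0,0.5],[0,0,0,-1.5,0.05,0,0.5],[0,0,0,-1.5,0,0,0.5],[0,0,0,-1.5,0.05,0,0.5],[0,0,0,-1.5,0,0,0.5],[0,0,0,-1.5,0,0,0.5],[0,0,0,-1.5,0,0,0.5],[0,0,0,-1.0,0,0,0.5],[0,0,0,-0.5,0,0,0.5],[0,0,0,0,0,0,0.5],[0,0,0,0,0,0,0.5]]]}}

```text
time_s: 6.48
tool_pos: [0.4515, 0.1501, 0.0611]
tool_rot: [-3.141, -0.001, -0.001]
force: [0.4, -0.4, -3.6]
gripper_width: 0.0131
gripper_force: 30.3
```

Run:
```python
from h import *
s=get_state();print(s["tool_pos"],s["force"],s["gripper_width"])
a=camera("scene");b=camera("side");np.savez("im1.npz",a=a,b=b)
save("pics/d.png",np.hstack([cv2.resize(a[140:260,250:350],(400,480),interpolation=2),cv2.resize(b[140:260,250:350],(400,480),interpolation=2)]))
```

```text
[0.45153342 0.15012518 0.06113948] [ 0.43551208 -0.41407499 -3.63297267] 0.013052011167474417
```

View pics/d.png

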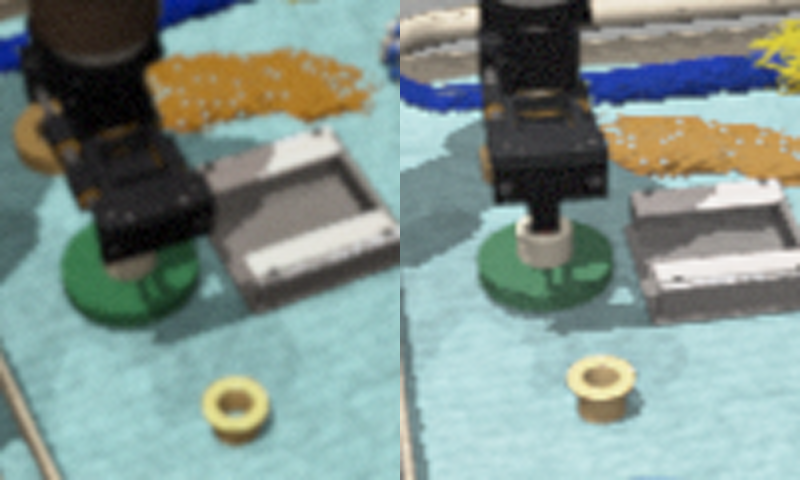

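The pair is out of the dock: green cover at crop (130,270) in the left view, level and still nested. Next I lift it and carry it to a place where the wrist camera looks down on the tin.

Emit:
{"method": "jog_arm", "body": {"plan": [[[0,0,0,0,0,-1.0,0.5],[0,0,0,0,0,-2.0,0.5],[0,0,0,0,0,-2.5,0.5],[0,0,0,0,1.0,-2.5,0.5],[0,0,0,0.5,3.5,-2.0,0.5],[0,0,0,1.5,5.0,0,0.5],[0,0,0,1.5,5.5,0,0.5],[0,0,0,1.5,5.5,0,0.5],[0,0,0,1.5,5.0,0,0.5],[0,0,0,1.0,3.0,0,0.5],[0,0,0,0.4,1.5,0,0.5],[0,0,0,0,0,0,0.5]]]}}

```text
time_s: 8.07
tool_pos: [0.5299, -0.1507, 0.161]
tool_rot: [-3.141, 0.002, 0.001]
force: [-0.3, 0.0, -4.3]
gripper_width: 0.0132
gripper_force: 30.3
```

Emit:
{"method": "jog_arm", "body": {"plan": [[[0,0,0,0,0,0,0.5],[0,0,0,0,0,0,0.5]]]}}

```text
time_s: 8.32
tool_pos: [0.5299, -0.1491, 0.1613]
tool_rot: [-3.141, -0.003, -0.0]
force: [-0.0, 0.2, -4.1]
gripper_width: 0.013
gripper_force: 30.3
```

Run:
```python
from h import *
s=get_state();ci=camera_info("wrist");w=camera("wrist");print(s["tool_pos"],abs(s["qd"]).max(),s["force"])
np.savez("w4.npz",w=w)
a,b=[camera(n) for n in("scene","side")];np.savez("im2.npz",a=a,b=b)
save("pics/w4.png",w)
```

```text
[ 0.52988718 -0.14913354  0.16125438] 0.005165457879565514 [-0.01156924  0.17924541 -4.07944409]
```

View pics/w4.png

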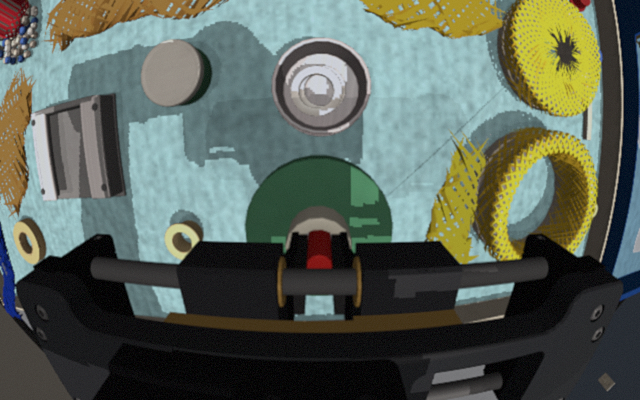

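The tin's mouth is centred near (322,86), clear of the held green cover. I'll fit a circle to the rim.

Run:
```python
from h import *
from scipy.optimize import least_squares
w=np.load("w4.npz")["w"];ci=camera_info("wrist")
lab=cv2.cvtColor(w,cv2.COLOR_RGB2HSV);m=((lab[...,1]<45)*255).astype(np.uint8)
m[:25]=0;m[150:]=0;m[:,:255]=0;m[:,385:]=0
m=cv2.morphologyEx(m,cv2.MORPH_OPEN,np.ones((3,3)))
cs=cv2.findContours(m,0,1)[0];c=max(cs,key=cv2.contourArea)[:,0,:].astype(float)
h=cv2.convexHull(c.astype(np.float32))[:,0]
print(cv2.fitEllipse(h))
P=np.array([wz(ci,u,v,.06) for u,v in h])
for f in("linear","soft_l1"):
    r=least_squares(lambda p:np.hypot(P[:,0]-p[0],P[:,1]-p[1])-p[2],[.63,-.15,.041],loss=f,f_scale=.0005);print(r.x,np.abs(r.fun).max())
r=least_squares(lambda p:np.hypot(P[:,0]-p[0],P[:,1]-p[1])-.041,[.63,-.15],loss="soft_l1",f_scale=.0005);print(r.x)
# grey tin fits in fixed cams, same way
for n,k,(x,y) in(("scene","a",(350,235)),("side","b",(335,238))):
    cf=camera_info(n);im=np.load("im0.npz")[k]
    print(n,proj(cf,[*r.x,.06]))
```

```text
((320.6496276855469, 86.17890167236328), (100.13449096679688, 100.75452423095703), 80.5056381225586)
[ 0.62940201 -0.14993294  0.04161735] 0.0007551152919250403
[ 0.62940758 -0.14993194  0.04164133] 0.0007750121012102262
[ 0.62961237 -0.14999562]
scene (np.float64(389.7192102128348), np.float64(257.8270535182008))
side (np.float64(375.6777208981799), np.float64(257.780755834777))
```

Emit:
{"method": "jog_arm", "body": {"plan": [[[0,0,0,1.0,0.15,0,0.5],[0,0,0,2.5,0,0,0.5],[0,0,0,3.0,0,0,0.5],[0,0,0,2.4,0,0,0.5],[0,0,0,1.0,0,0,0.5],[0,0,0,0,0,1.5,0.5],[0,0,0,0,0,1.5,0.5],[0,0,0,0,0,0.6,0.5],[0,0,0,0,0,0,0.5],[0,0,0,0,0,0,0.5],[0,0,0,0,0,0,0.5]]]}}

```text
time_s: 9.85
tool_pos: [0.6294, -0.1516, 0.1258]
tool_rot: [3.141, 0.001, 0.002]
force: [-0.0, 0.0, -3.4]
gripper_width: 0.013
gripper_force: 30.3
```

Run:
```python
from h import *
s=get_state();print(s["tool_pos"],s["force"])
a,b=camera("scene"),camera("side")
save("pics/e.png",np.hstack([cv2.resize(a[215:295,345:425],(400,400),interpolation=2),cv2.resize(b[215:295,330:410],(400,400),interpolation=2)]))
```

```text
[ 0.62938584 -0.15161883  0.12578047] [-0.03041743  0.04520875 -3.3656227 ]
```

View pics/e.png

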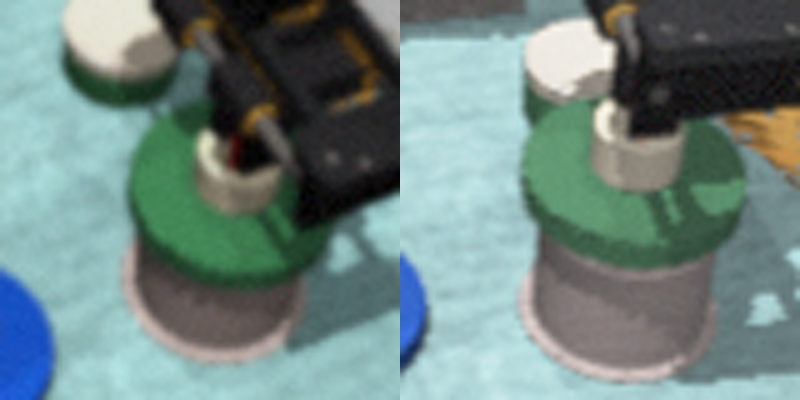

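The cover hangs level just above the tin, and is close to concentric with it in both views (crop (232,195) and (634,190)). I'll lower it slowly and watch the force.

Emit:
{"method": "jog_arm", "body": {"plan": [[[0,0,0,0,-0.05,0.4,0.5],[0,0,0,0,0,0.4,0.5],[0,0,0,0,0,0.3,0.5],[0,0,0,0,0,0.3,0.5],[0,0,0,0,0,0.2,0.5],[0,0,0,0,0,0,0.5],[0,0,0,0,0,0,0.5]]]}}

```text
time_s: 10.82
tool_pos: [0.6292, -0.1511, 0.1092]
tool_rot: [3.142, 0.0, 0.0]
force: [0.3, -0.2, -4.5]
gripper_width: 0.0132
gripper_force: 30.3
```

Emit:
{"method": "jog_arm", "body": {"plan": [[[0,0,0,0,0,0.2,0.5],[0,0,0,0,0,0.2,0.5],[0,0,0,0,0,0.15,0.5],[0,0,0,0,0,0.1,0.5],[0,0,0,0,0,0,0.5],[0,0,0,0,0,0,0.5]]]}}

```text
time_s: 11.58
tool_pos: [0.629, -0.1511, 0.1035]
tool_rot: [3.141, 0.001, 0.0]
force: [-3.6, 2.2, 4.7]
gripper_width: 0.0133
gripper_force: 30.3
```

Emit:
{"method": "jog_arm", "body": {"plan": [[[0,0,0,-0.1,-0.07,0,0.5],[0,0,0,0,0,0.05,0.5],[0,0,0,0,0,0,0.5],[0,0,0,0,0,0,0.5]]]}}

```text
time_s: 12.08
tool_pos: [0.629, -0.151, 0.1035]
tool_rot: [3.14, 0.001, 0.004]
force: [-3.1, -0.9, 6.8]
gripper_width: 0.0131
gripper_force: 30.4
```

The height matches the fully home position (0.1035). I release the stem.

Emit:
{"method": "jog_arm", "body": {"plan": [[[0,0,0,0,0,0,1.6],[0,0,0,0,0,0,2.5],[0,0,0,0,0,0,4.5],[0,0,0,0,0,0,8.7],[0,0,0,0,0,0,8.7],[0,0,0,0,0,0,8.7],[0,0,0,0,0,0,8.7],[0,0,0,0,0,0,8.7],[0,0,0,0,0,0,8.7],[0,0,0,0,0,0,8.7]]]}}

```text
time_s: 13.32
tool_pos: [0.6281, -0.1504, 0.102]
tool_rot: [-3.142, -0.0, 0.0]
force: [-0.3, -0.2, -0.5]
gripper_width: 0.0864
gripper_force: 0.0
```

Run:
```python
from h import *
s=get_state();print(s["tool_pos"],s["force"],s["gripper_width"])
ci=camera_info("wrist")
for n in("scene","side"):
    im=camera(n);cf=camera_info(n)
    u,v=proj(cf,[.629,-.151,.117]);u2,v2=proj(cf,[.629,-.151,.093]);print(n,"expect stem top,collar",(u,v),(u2,v2))
    x,y=int(u)-25,int(v)-20
    vs,us=np.nonzero(redmask(im)[y:y+50,x:x+50]);
    if len(us): print("red",us.min()+x,us.max()+x,vs.min()+y,vs.max()+y,len(us))
    # green cover top plate outline
    h=cv2.cvtColor(im,cv2.COLOR_RGB2HSV);m=((abs(h[...,0].astype(int)-73)<15)&(h[...,1]>110)).astype(np.uint8)
    U,V=proj(cf,[.629,-.151,.069]);mm=np.zeros_like(m);mm[int(V)-30:int(V)+35,int(U)-35:int(U)+35]=1;m*=mm
    k,l,st,ce=cv2.connectedComponentsWithStats(m);i=1+st[1:,4].argmax();print("green",st[i])
    th=np.linspace(0,6.28,200)
    for z0,c in((.05,"home"),(.06,"high")):
        q=np.array([proj(cf,[.629+.05*np.cos(t),-.151+.05*np.sin(t),z]) for t in th for z in(z0+.002,z0+.019)]);print(c,q.min(0),q.max(0))
w=camera("wrist");np.savez("w5.npz",w=w)
vs,us=np.nonzero(redmask(w)[150:330,250:390]);print("wrist red",us.min()+250,us.max()+250,vs.min()+150,vs.max()+150)
for dx in(-.003,0,.003):
  pass
uu=(us.min()+us.max()+1)/2+250;print(wz(ci,uu,vs.max()+150,.117), "= far(-x) edge of top; centre +7mm in x")
```

```text
[ 0.62805725 -0.15036332  0.10204453] [-0.29427365 -0.24995667 -0.50650617] 0.08640840696262071
scene expect stem top,collar (np.float64(392.8170872570622), np.float64(244.24430180870766)) (np.float64(391.47287911899963), np.float64(250.29395529986328))
red 390 392 244 254 16
green [370 241  39  36 608]
home [368.75418427 239.44249893] [411.22002352 277.98116587]
high [369.10406887 237.00549082] [411.92953881 275.71054839]
side expect stem top,collar (np.float64(378.10774283259224), np.float64(238.53465870261905)) (np.float64(377.0051925107046), np.float64(246.95734742797066))
red 376 379 249 249 4
green [388 257   1   1   1]
home [353.22358438 240.87353857] [398.40652378 276.58288913]
high [353.50965902 237.57804194] [399.00126054 273.22724561]
wrist red 308 332 254 267
[ 0.6290845  -0.15054583] = far(-x) edge of top; centre +7mm in x
```

Run:
```python
from h import *
for n,us in(("scene",(384,390,396)),("side",(366,376,386))):
    im=camera(n).astype(int);cf=camera_info(n);d=im[...,1]-im[...,0]
    for u in us:
        print(n,u,d[262:286,u].tolist())
        for z0 in(.05,.06):
            q=np.array([proj(cf,[.629+.05*np.cos(t),-.151+.05*np.sin(t),z0+.002]) for t in np.linspace(3.14,6.28,800)])
            print(z0,"lower edge row",q[abs(q[:,0]-u).argmin(),1].round(1))
```

```text
scene 384 [64, 68, 71, 68, 70, 69, 69, 69, 71, 68, 56, 42, 32, 33, 20, 5, -4, -6, -8, -11, -11, -14, -14, -17]
0.05 lower edge row 276.7
0.06 lower edge row 274.3
scene 390 [1, 28, 56, 63, 61, 64, 61, 64, 64, 69, 68, 69, 56, 40, 28, 20, 3, -6, -11, -6, -12, -10, -15, -13]
0.05 lower edge row 277.9
0.06 lower edge row 275.6
scene 396 [36, 41, 39, 37, 35, 34, 33, 32, 36, 39, 38, 44, 40, 34, 28, 13, -3, -10, -11, -8, -10, -14, -16, -11]
0.05 lower edge row 277.6
0.06 lower edge row 275.4
side 366 [55, 57, 58, 56, 54, 56, 53, 36, 35, 32, 37, 25, -1, -7, -7, -8, -6, -8, -7, -5, -10, -10, -7, -10]
0.05 lower edge row 274.2
0.06 lower edge row 270.6
side 376 [45, 32, 30, 31, 31, 41, 44, 45, 49, 34, 31, 34, 34, 22, 0, -7, -5, -10, -6, -9, -5, -8, -9, -8]
0.05 lower edge row 276.5
0.06 lower edge row 273.1
side 386 [27, 27, 32, 28, 31, 28, 30, 32, 28, 26, 27, 26, 16, -4, -7, -8, -5, -6, -8, -8, -5, -6, -8, -8]
0.05 lower edge row 275.6
0.06 lower edge row 272.4
```

Everything agrees with the lid being home: cover edge rows within calibration error, TCP height 0.1035. I lower the open fingers around the collar, then close.

Emit:
{"method": "jog_arm", "body": {"plan": [[[0,0,0,0.05,0.05,0.6,8.7],[0,0,0,0,0,0.8,8.7],[0,0,0,0,0,0.7,8.7],[0,0,0,0,0,0,8.7],[0,0,0,0,0,0,8.7]]]}}

```text
time_s: 14.2
tool_pos: [0.6287, -0.1509, 0.0811]
tool_rot: [3.141, 0.001, 0.0]
force: [-0.5, -0.5, -0.1]
gripper_width: 0.0871
gripper_force: 0.0
```

Emit:
{"method": "jog_arm", "body": {"plan": [[[0,0,0,0,0,0,6.0],[0,0,0,0,0,0,5.0],[0,0,0,0,0,0,4.5],[0,0,0,0,0,0,4.2],[0,0,0,0,0,0,3.9],[0,0,0,0,0,0,3.6],[0,0,0,0,0,0,3.0],[0,0,0,0,0,0,3.0],[0,0,0,0,0,0,3.0],[0,0,0,0,0,0,3.0]]], "newtons": 25}}

```text
time_s: 15.45
tool_pos: [0.6285, -0.1509, 0.0811]
tool_rot: [-3.142, -0.0, 0.0]
force: [-0.5, -0.2, -0.1]
gripper_width: 0.0396
gripper_force: 25.0
```

Emit:
{"method": "jog_arm", "body": {"plan": [[[0,0,0,0,0,-0.1,3.0],[0,0,0,0,0,-0.2,3.0],[0,0,0,0,0,-0.3,3.0],[0,0,0,0,0,-0.3,3.0],[0,0,0,0,0,0,3.0],[0,0,0,0,0,0,3.0]]]}}

```text
time_s: 16.2
tool_pos: [0.6285, -0.1509, 0.09]
tool_rot: [-3.142, -0.0, 0.0]
force: [-0.5, -0.1, -1.4]
gripper_width: 0.0397
gripper_force: 25.0
```

Emit:
{"method": "jog_arm", "body": {"plan": [[[0,0,0,0,0,-0.5,3.0],[0,0,0,0,0,-0.8,3.0],[0,0,0,0,0,-1.0,3.0],[0,0,0,0,0,-1.0,3.0],[0,0,0,0,0,-1.2,3.0],[0,0,0,0,0,-1.5,3.0],[0,0,0,0,0,-1.5,3.0],[0,0,0,0,0,-1.0,3.0],[0,0,0,0,0,-0.6,3.0],[0,0,0,0,0,0,3.0],[0,0,0,0,0,0,3.0],[0,0,0,0,0,0,3.0]]]}}

```text
time_s: 17.7
tool_pos: [0.6283, -0.1509, 0.1804]
tool_rot: [-3.141, -0.0, 0.002]
force: [-0.3, 0.1, -1.6]
gripper_width: 0.0393
gripper_force: 25.0
```

Run:
```python
from h import *
s=get_state();print(s["tool_pos"],s["force"],s["gripper_width"],abs(s["qd"]).max())
for n in("scene","side"):
    im=camera(n);cf=camera_info(n);u,v=proj(cf,[.629,-.151,.117]);_,vb=proj(cf,[.629,-.151,.065])
    x,y=int(u)-20,int(v)-20;vs,us=np.nonzero(redmask(im)[y:y+50,x:x+40])
    print(n,"expect stem",u,v,"to row",vb,"red",(us.mean()+x,vs.min()+y,vs.max()+y) if len(us) else None)
```

```text
[ 0.6282537  -0.15087017  0.18037106] [-0.30945709  0.06022831 -1.58535719] 0.039318680813382925 0.002546657085750175
scene expect stem 392.8170872570622 244.24430180870766 to row 257.05389198649414 red (np.float64(391.5), np.int64(254), np.int64(258))
side expect stem 378.10774283259224 238.53465870261905 to row 256.44804199556063 red (np.float64(376.71084337349396), np.int64(240), np.int64(256))
```

The stem stands in the tin where expected, and the cover is held still about 34 mm clear of it. I hand in.

```bash
python3 -c "
from bench import job
print(job.hand_in())"
```

```text
the job is handed in; nothing more can be done
None
```

The job is handed in, with no verdict shown: the inner lid sits in the tin by force, height and camera checks, and the gripper holds the green cover level and still about 34 mm above the stem; I did not re-measure the grease tin, bushing and tape roll, but no unexpected contact force showed.

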